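Jam jars onto their breakfast coasters

ROBOT

A 6-joint arm with a two-finger parallel gripper is mounted at the origin on the work surface. World frame = base frame: x ahead of the robot, y to its left, z up, the work surface at z = 0. Lengths are in m, angles in degrees, forces in N, time in s.
With the tool pointing down it reaches from about 0.275 to 0.825 m from the base axis. Payload 5.2 kg.
Tool frame: the origin (TCP) lies midway between the tips of the shut fingers; the grasp point (between the pads) lies 19 mm behind it; z points along the fingers, x is the direction in which the jaws open and shut, and the axes are right-handed (so a half turn about z gives the same grasp; the last joint's range is limited). The gripper opens to 93 mm and grips with 3 to 60 N. Pads are 15 mm wide; open, the fingers measure 128 mm over their backs; the gripper's body (75 mm by 188 mm) begins 65 mm behind the grasp point.
Start: joints at [-74.76, 14.817, 87.949, -0, 77.235, -11.62], TCP at [0.249, -0.491, 0.219] pointing down, gripper open.
Joint ranges: [-179.93, 179.93], [-52.35, 119.4], [10.71, 147.94], [-69.91, 249.91], [12.55, 155.21], [-178.61, 178.61]. Speed limits (degrees/s): [147.25, 147.25, 180, 180, 180, 180].

INTERFACE

Orientations are given as a 3x3 rotation matrix whose columns are the frame's x, y, z axes.
In Python, from plant import env gives the robot as it stands. Calls block until the motion is done:
- env.goto(position, orientation): joint-space move of the TCP to a pose.
- env.line_to(position, attitude=None, v=0.15): straight line of the TCP; attitude=None keeps the orientation; v is the mean speed in m/s.
- env.move_j(angles): joint-space move.
- env.open() and env.close(): open the fingers fully, or close them until they stop; the grip force is fixed at half the most.
- env.hold(seconds).
- env.ik(position, orientation): joint angles nearest the present ones, or None.
- env.read_state(): the state.
- env.read_camera(name): name is "scene" or "top"; returns a dict with "img" (480x640x3 uint8, red, green, blue), "depth" (480x640 float32, m along the optical axis (not along the pixel's ray), 0 where there is no reading), "K" (3x3 intrinsics, pixels), "k1" (the pictures are not rectified: a ray, as slopes to the right and down, at radius r is drawn at 1 + k1 r^2 times it, then the intrinsics apply), "view" (4x4, takes a point from world to camera coordinates). Camera axes: x right, y up, looking along -z (the intrinsics and any distortion apply to the point x, -y, -z); pixel columns grow to the right and rows downward; lengths in m; the calibration is good to about 2 mm. A picture is of the moment at which its call begins.
A pose or a line that the arm cannot do raises env.PlanningError and nothing moves.
- env.finish_job(): hands the job in, once; it reports no verdict.
Trained networks look in a picture, given as the dict that the camera call returned (one of the last four; its "shot" number tells which), for a name from the list of things; names that differ only in an ending like _2 or _b are one class to them, and where a whole thing is asked for, a point or a joint stands for the part that bears it (a point fixed in the world has none). Each returns a list of dicts, best first, with "score" (0 to 1); they miss things now and then, are a little off and sometimes report something else, mostly with a low value. They report only what shows in the picture. A call takes as long as a camera call. They do not tell look-alikes from the thing itself.
- env.cut_out(picture, target): "mask" (480x640 bool, what is visible of it) and "at" ([column, row] in pixels, amid what is visible of it).
- env.spot_point(picture, target): "at" ([column, row] in pixels: a listed point, or the origin of a listed thing).
The state is a dict: "clock": time; "qpos": joint angles; "qd": joint speeds; "joint_torque": joint torques, N m; "ee_pos": TCP position; "eef_rot": TCP orientation; "force": force on the tool from outside, world axes, zero at the start; "wrist_torque": the same for the moment, N m; "grip_width": opening from 0.0 (shut) to 1.0 (fully open).
Only numpy, scipy, OpenCV 4.12 (cv2) and the standard library are available. Lean on these libraries where they do the work, as an engineer would, in place of code of your own. Each camera call takes 0.05 s, during which the arm holds its last target. There are 200 camera calls.

TASK

Lay out the jam on the breakfast table: stand each of the four jam jars upright on the white coaster whose dots have the colour of the jar's lid, centred so that it sits inside the ring of dots. Set the jars down rather than dropping them and tip nothing over; leave the coasters, the egg cup and the mug where they are.

Things in the scene. Friction and masses are not known exactly. Their poses are not given: they have to be found in the camera images.
- jar_red: loose closed jam jar with a bright red lid: dark red cylinder 54 mm in diameter and 53 mm high with a pale paper label band, topped by the flat lid, 50 mm in diameter and 15 mm high (68 mm overall); 0.17 to 0.34 kg. Origin at the centre of its underside, z up; stands upright on the table at the start.
- jar_yellow: loose closed jam jar with a yellow lid: orange cylinder 54 mm in diameter and 53 mm high with a pale paper label band, topped by the flat lid, 50 mm in diameter and 15 mm high (68 mm overall); 0.17 to 0.34 kg. Origin at the centre of its underside, z up; stands upright on the table at the start.
- jar_purple: loose closed jam jar with a dark purple lid: blackish purple cylinder 54 mm in diameter and 53 mm high with a pale paper label band, topped by the flat lid, 50 mm in diameter and 15 mm high (68 mm overall); 0.17 to 0.34 kg. Origin at the centre of its underside, z up; stands upright on the table at the start.
- jar_teal: loose closed jam jar with a teal (blue-green) lid: dull green cylinder 54 mm in diameter and 53 mm high with a pale paper label band, topped by the flat lid, 50 mm in diameter and 15 mm high (68 mm overall); 0.17 to 0.34 kg. Origin at the centre of its underside, z up; stands upright on the table at the start.
- coaster_red: loose flat round white ceramic coaster, 120 mm in diameter, 8 mm thick, 0.3 kg, with a ring of six bright red dots (14 mm wide, ring radius 50 mm) near its edge and one larger dot of the same colour (28 mm) in the middle; the ring's inner edge is 43 mm from the centre. Origin at the centre of its underside, which lies on the table; its flat top is at z = 8 mm.
- coaster_yellow: loose flat round white ceramic coaster, 120 mm in diameter, 8 mm thick, 0.3 kg, with a ring of six yellow dots (14 mm wide, ring radius 50 mm) near its edge and one larger dot of the same colour (28 mm) in the middle; the ring's inner edge is 43 mm from the centre. Origin at the centre of its underside, which lies on the table; its flat top is at z = 8 mm.
- coaster_purple: loose flat round white ceramic coaster, 120 mm in diameter, 8 mm thick, 0.3 kg, with a ring of six dark purple dots (14 mm wide, ring radius 50 mm) near its edge and one larger dot of the same colour (28 mm) in the middle; the ring's inner edge is 43 mm from the centre. Origin at the centre of its underside, which lies on the table; its flat top is at z = 8 mm.
- coaster_teal: loose flat round white ceramic coaster, 120 mm in diameter, 8 mm thick, 0.3 kg, with a ring of six teal (blue-green) dots (14 mm wide, ring radius 50 mm) near its edge and one larger dot of the same colour (28 mm) in the middle; the ring's inner edge is 43 mm from the centre. Origin at the centre of its underside, which lies on the table; its flat top is at z = 8 mm.
- egg_cup: bystander: loose grey-blue egg cup with a brown egg in it, 44 mm in diameter, 70 mm high in all, standing amid the jars and coasters. Origin at the centre of its underside.
- mug: bystander: loose grey-blue mug, 80 mm in diameter, 90 mm high, its handle towards its own +y, standing at the left of the work. Origin at the centre of its underside. (Also on the table, beyond x = 0.73 m and never in the way: a white plate with mixed coloured dots and a knife on it, and a butter dish, both under 80 mm high.)
There are look-alikes about, which are no part of the job. There is more than one size of the jar_yellow; the one meant has the size given above.

How it is judged (in metres and radians):
At the end, for the whole second after the job is handed in: Every jar stands upright (within 0.1 rad), released and at rest on the top of the coaster of its lid's colour, its centre within 15 mm of the coaster's centre (horizontal distance between jar_red and coaster_red below 0.015 m and z of jar_red in the frame of coaster_red between 0.005 and 0.012 m and angle between each of jar_red, jar_yellow, jar_purple, jar_teal's own z axis and vertical below 0.1 rad and linear speed of each of jar_red, jar_yellow, jar_purple, jar_teal below 0.02 m/s and contact force between each of jar_red, jar_yellow, jar_purple, jar_teal and the fingers below 0.05 N and horizontal distance between jar_yellow and coaster_yellow below 0.015 m and z of jar_yellow in the frame of coaster_yellow between 0.005 and 0.012 m and horizontal distance between jar_purple and coaster_purple below 0.015 m and z of jar_purple in the frame of coaster_purple between 0.005 and 0.012 m and horizontal distance between jar_teal and coaster_teal below 0.015 m and z of jar_teal in the frame of coaster_teal between 0.005 and 0.012 m); the robot touches nothing.
It fails at once if a jar is tipped over (angle between any of jar_red, jar_yellow, jar_purple, jar_teal's own z axis and vertical above 0.7 rad).
It fails at once if a jar is dropped: let go of more than about 20 mm above its coaster ((height (world z) of jar_red above 0.03 m and contact force between jar_red and the fingers below 0.05 N) or (height (world z) of jar_yellow above 0.03 m and contact force between jar_yellow and the fingers below 0.05 N) or (height (world z) of jar_purple above 0.03 m and contact force between jar_purple and the fingers below 0.05 N) or (height (world z) of jar_teal above 0.03 m and contact force between jar_teal and the fingers below 0.05 N)).
It fails at once if a coaster is shifted by more than 25 mm (distance of any of coaster_red, coaster_yellow, coaster_purple, coaster_teal from where it was at the start of the episode above 0.025 m).
It fails at once if the egg cup is shifted by more than 20 mm or tipped over (distance of egg_cup from where it was at the start of the episode above 0.02 m or angle between egg_cup's own z axis and vertical above 0.35 rad).
It fails at once if the mug is shifted by more than 20 mm or tipped over (distance of mug from where it was at the start of the episode above 0.02 m or angle between mug's own z axis and vertical above 0.35 rad).
It also fails if it takes over 112 s, if anything falls off the work surface, if the arm or the gripper's body presses on something with over 40 N, if the wrist force passes 120 N, or if a joint passes its speed limit or range.

## Working session

There is one attempt and no reset: what is moved stays moved. The work goes in short steps, each a Python script; the robot and the scene stay as the last script left them, time stands still between calls to the robot, and variables do not carry over. Pictures are saved under pics/ and viewed, about 12 in all and at most 16, crops included, and the job is handed in when it is done.

```bash
ls; mkdir -p pics
cat > h.py <<'E'
import numpy as np, cv2
from plant import env
def shot(name, fn=None):
    p=env.read_camera(name)
    if fn: cv2.imwrite(fn,p["img"][:,:,::-1])
    return p
def ray(p,uv):
    K=np.array(p["K"]); xd=(uv[0]-K[0,2])/K[0,0]; yd=(uv[1]-K[1,2])/K[1,1]
    x,y=xd,yd
    for _ in range(20):
        s=1+p["k1"]*(x*x+y*y); x,y=xd/s,yd/s
    V=np.array(p["view"]); R=V[:3,:3]; c=-R.T@V[:3,3]
    return c,R.T@np.array([x,-y,-1.])
def at_z(p,uv,z):
    c,d=ray(p,uv); return c+d*(z-c[2])/d[2]
def at_depth(p,uv):
    c,d=ray(p,uv); return c+d*p["depth"][int(round(uv[1])),int(round(uv[0]))]
def project(p,P):
    V=np.array(p["view"]); q=V[:3,:3]@np.asarray(P)+V[:3,3]
    x,y=q[0]/-q[2],-q[1]/-q[2]; s=1+p["k1"]*(x*x+y*y); K=np.array(p["K"])
    return np.array([K[0,0]*x*s+K[0,2],K[1,1]*y*s+K[1,2]])
def rot(a):  # tool down, jaw axis at angle a (deg)
    c,s=np.cos(np.radians(a)),np.sin(np.radians(a))
    return np.array([[c,s,0],[s,-c,0],[0,0,-1.]])
E
python3 - <<'E'
from h import *
np.set_printoptions(precision=4,suppress=True)
names=["jar_red","jar_yellow","jar_purple","jar_teal","coaster_red","coaster_yellow","coaster_purple","coaster_teal","egg_cup","mug"]
for cam in ["top","scene"]:
    p=shot(cam,f"pics/{cam}0.png")
    print(cam,p["k1"],np.array(p["view"]).tolist())
    for n in names:
        for r in env.cut_out(p,n):
            m=r["mask"]
            ys,xs=np.nonzero(m)
            print(n,round(r["score"],2),np.round(r["at"]),m.sum(),at_depth(p,r["at"]),[xs.min(),xs.max(),ys.min(),ys.max()])
print(env.read_state()["clock"])
E
```

```text
pics
top -0.020142392083154093 [[0.014668080988865607, -0.9998921760303408, 0.000695495085698801, 0.0801861239958809], [0.9943723384744781, 0.01466008779674748, 0.1049225157084512, -0.49036606305479097], [-0.10492139856531942, -0.0008474308832032667, 0.9944801566567307, -0.8448104363574539], [0.0, 0.0, 0.0, 1.0]]
jar_yellow 0.96 [418. 277.] 737 [ 0.4268 -0.0722  0.0691] [np.int64(399), np.int64(430), np.int64(263), np.int64(291)]
jar_yellow 0.68 [431. 324.] 483 [ 0.3413 -0.0997  0.0536] [np.int64(416), np.int64(441), np.int64(315), np.int64(338)]
jar_purple 0.74 [220. 172.] 856 [0.6209 0.3    0.0672] [np.int64(205), np.int64(237), np.int64(152), np.int64(186)]
jar_purple 0.15 [335. 270.] 2880 [0.4402 0.0794 0.009 ] [np.int64(307), np.int64(366), np.int64(242), np.int64(301)]
jar_teal 0.96 [329. 174.] 785 [0.6189 0.0935 0.0681] [np.int64(315), np.int64(342), np.int64(160), np.int64(193)]
coaster_red 0.82 [332. 270.] 2919 [0.4411 0.0849 0.0086] [np.int64(306), np.int64(367), np.int64(242), np.int64(301)]
coaster_yellow 0.76 [242. 262.] 2866 [0.455  0.2638 0.01  ] [np.int64(212), np.int
[... 2113 characters left out ...]
_purple 0.97 [145. 231.] 1828 [ 0.6131 -0.2807  0.0091] [np.int64(124), np.int64(175), np.int64(210), np.int64(254)]
coaster_purple 0.71 [323. 254.] 2049 [0.4441 0.0845 0.0063] [np.int64(296), np.int64(350), np.int64(229), np.int64(276)]
coaster_teal 0.7 [206. 268.] 2110 [ 0.6127 -0.1033  0.0085] [np.int64(179), np.int64(234), np.int64(244), np.int64(292)]
egg_cup 0.81 [265. 263.] 508 [0.5519 0.0144 0.0539] [np.int64(256), np.int64(276), np.int64(247), np.int64(276)]
egg_cup 0.6 [270. 212.] 743 [ 0.4423 -0.0537  0.0565] [np.int64(257), np.int64(281), np.int64(192), np.int64(227)]
mug 0.85 [486. 358.] 2281 [0.4669 0.4844 0.0057] [np.int64(458), np.int64(520), np.int64(324), np.int64(380)]
1.1
```

View pics/top0.png

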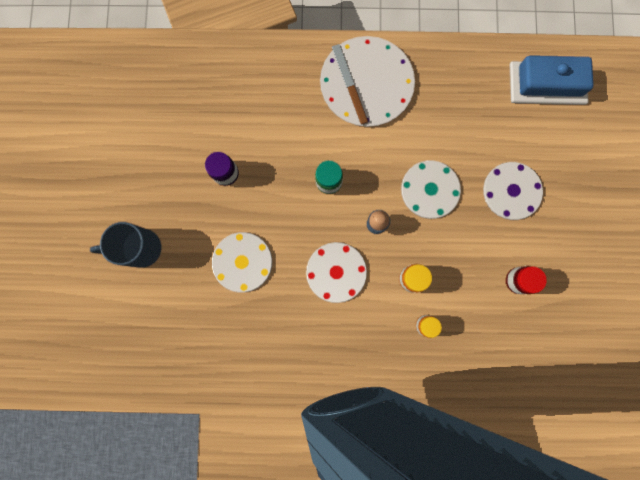

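View pics/scene0.png

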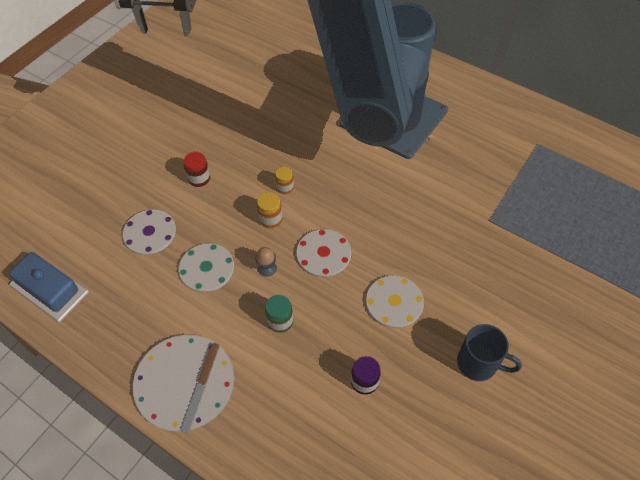

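Top view: lids are red (530,280), large yellow (418,277), small yellow decoy (431,327), purple (219,166) and teal (329,174). Coasters are red (337,272), yellow (242,262), purple (513,190) and teal (431,188). The egg cup is at (378,222). The scene view agrees. Next I'll measure precisely in both cameras.

```bash
cat >> h.py <<'E'
def cloud(p):
    K=np.array(p["K"]); v,u=np.mgrid[:480,:640].astype(float)
    x=xd=(u-K[0,2])/K[0,0]; y=yd=(v-K[1,2])/K[1,1]
    for _ in range(20):
        s=1+p["k1"]*(x*x+y*y); x,y=xd/s,yd/s
    V=np.array(p["view"]); R=V[:3,:3]; d=p["depth"]
    c=np.stack([x*d,-y*d,-d],-1)@R + (-R.T@V[:3,3]); c[d==0]=np.nan
    rays=np.stack([x,-y,-np.ones_like(x)],-1)@R
    return c,rays,-R.T@V[:3,3]
def plane(rays,c,z): return c+rays*((z-c[2])/rays[...,2:])
def circ(p,xy,r,z,sat,zlo,zhi):
    """centre of a flat disc at height z near xy: enclosing circle of the colour/height-selected pixels"""
    C,rays,c=cloud(p); P=plane(rays,c,z)
    near=np.hypot(P[...,0]-xy[0],P[...,1]-xy[1])<r
    hsv=cv2.cvtColor(p["img"],cv2.COLOR_RGB2HSV)
    m=near&(C[...,2]>zlo)&(C[...,2]<zhi)&sat(hsv)
    n,l,st,ce=cv2.connectedComponentsWithStats(m.astype(np.uint8))
    if n<2: return None
    k=1+np.argmax(st[1:,4]); q=P[l==k][:,:2].astype(np.float32)
    (cx,cy),rad=cv2.minEnclosingCircle(q)
    return np.array([cx,cy]),rad,q.mean(0),len(q)
JAR={"red":(530,280),"yellow":(418,277),"purple":(219,166),"teal":(329,174)}
COA={"red":(337,272),"yellow":(242,262),"purple":(513,190),"teal":(431,188)}
E
python3 - <<'E'
from h import *
np.set_printoptions(precision=4,suppress=True)
T=shot("top"); S=shot("scene")
for n in JAR:
    a=at_z(T,JAR[n],.068)[:2]; b=at_z(T,COA[n],.008)[:2]
    for nm,p in (("top",T),("scene",S)):
        print(n,nm,"lid",*(circ(p,a,.04,.068,lambda h:h[...,1]>90,.062,.08) or "-"),
          "| coaster",*(circ(p,b,.085,.008,lambda h:(h[...,1]<60)&(h[...,2]>110),-.03,.03) or "-"),
          "dot",*(circ(p,b,.03,.008,lambda h:h[...,1]>100,-.03,.03) or "-"))
for nm,uv in (("small",(431,327)),("egg",(378,222))):
    print(nm,[circ(p,at_z(T,uv,.055)[:2],.04,.055,lambda h:h[...,1]>-1,.04,.08) for p in (T,S)])
C,_,_=cloud(T); m=C[...,2]>.04; m[:, 200:]=0; m[:210]=0;m[300:]=0
print("mug",np.nanmin(C[m],0),np.nanmax(C[m],0))
E
```

```text
red top lid [ 0.4271 -0.2852] 0.026081841439008713 [ 0.4267 -0.2852] 595 | coaster [0.4374 0.0772] 0.05988224595785141 [0.437  0.0773] 2379 dot [0.4375 0.077 ] 0.013743685558438301 [0.4374 0.077 ] 149
red scene lid [ 0.4287 -0.2805] 0.027999477460980415 [ 0.4267 -0.2801] 297 | coaster [0.4393 0.082 ] 0.06132993847131729 [0.4402 0.0833] 1716 dot [0.4374 0.0806] 0.014057589694857597 [0.4373 0.0806] 112
yellow top lid [ 0.4274 -0.0736] 0.025168420746922493 [ 0.4274 -0.0736] 575 | coaster [0.4548 0.2651] 0.05990714207291603 [0.4547 0.2649] 2345 dot [0.4551 0.2658] 0.01398136094212532 [0.4552 0.2657] 156
yellow scene lid [ 0.4298 -0.0681] 0.026945725083351135 [ 0.429  -0.0683] 344 | coaster [0.4568 0.2692] 0.06066473573446274 [0.4577 0.2707] 1954 dot [0.455  0.2692] 0.014164897613227367 [0.455  0.2691] 131
purple top lid [0.6349 0.3045] 0.02574262209236622 [0.6349 0.305 ] 536 | coaster [ 0.6084 -0.2781] 0.06078585237264633 [ 0.6071 -0.2781] 2365 dot [ 0.6085 -0.2798] 0.01281856931746006 [ 0.6088 -0.2799] 119
purple scene lid [0.6379 0.3097] 0.02589920163154602 [0.6385 0.3098] 535 | coaste
[... 286 characters left out ...]
1] 0.013050656765699387 [ 0.6085 -0.1121] 129
teal scene lid [0.6231 0.1007] 0.02586486004292965 [0.6237 0.1   ] 450 | coaster [ 0.6099 -0.1069] 0.061228830367326736 [ 0.6103 -0.1057] 1875 dot [ 0.6074 -0.1086] 0.012386501766741276 [ 0.6072 -0.1083] 89
small [(array([ 0.3369, -0.0981]), 0.020664570853114128, array([ 0.3369, -0.0984], dtype=float32), 372), (array([ 0.3428, -0.0914]), 0.02385014109313488, array([ 0.3414, -0.0914], dtype=float32), 219)]
egg [(array([ 0.535 , -0.0017]), 0.021670173853635788, array([ 0.5351, -0.0018], dtype=float32), 394), (array([0.5412, 0.0042]), 0.02465670555830002, array([0.5402, 0.0049], dtype=float32), 303)]
mug [0.4415 0.428  0.04  ] [0.5192 0.5405 0.0932]
```

Sizes match: lid radius is about 25 mm, coasters 60 mm, and the small decoy is lower. The two cameras differ by about 4 mm in y, so I'll use the mean. I'll do the red jar first and check it.

```bash
cat >> h.py <<'E'
JP={"red":(.428,-.283),"yellow":(.4285,-.071),"purple":(.6365,.307),"teal":(.6225,.0975)}
CP={"red":(.438,.079),"yellow":(.456,.2675),"purple":(.608,-.2775),"teal":(.608,-.110)}
UP=.145; GZ=.017
def go(xy,z,ang):
    for a in (ang,ang-180,ang+180):
        q=env.ik([*xy,z],rot(a))
        if q is not None: break
    R0=np.array(env.read_state()["eef_rot"])   # take the half-turn nearer the present tool angle
    a=min((ang,ang+180),key=lambda a:-np.trace(R0.T@rot(a)))
    try: env.goto([*xy,z],rot(a))
    except env.PlanningError: env.goto([*xy,z],rot(a+180))
def st(t):
    s=env.read_state(); print(t,"t=%.1f"%s["clock"],np.round(s["ee_pos"],4),"w=%.3f"%s["grip_width"],"F",np.round(s["force"],1))
def pick(n,ang=90):
    go(JP[n],UP,ang); env.line_to([*JP[n],GZ],v=.12); st("at jar")
    env.close(); st("closed")
    if not .5<env.read_state()["grip_width"]<.66: raise SystemExit("bad grip")
    env.line_to([*JP[n],UP],v=.15); st("lifted")
def place(n,ang=90,d=(0,0)):
    xy=np.add(CP[n],d)
    go(xy,UP,ang); env.line_to([*xy,.04],v=.15); env.line_to([*xy,GZ+.0085],v=.04); st("down")
    env.open(); env.line_to([*xy,UP],v=.15); st("released")
E
sed -i '/for a in (ang,ang-180/,/if q is not None/d' h.py
python3 - <<'E'
from h import *
pick("red"); place("red")
go((.40,-.40),.2,90)
T=shot("top","pics/top1.png"); S=shot("scene","pics/scene1.png")
for p in (T,S):
    print(circ(p,CP["red"],.05,.076,lambda h:h[...,1]>90,.066,.09), circ(p,CP["red"],.085,.008,lambda h:(h[...,1]<60)&(h[...,2]>110),-.03,.03))
st("end")
E
```

```text
at jar t=3.5 [ 0.4284 -0.2835  0.0176] w=0.998 F [-0.3  0.7 -1.2]
closed t=4.2 [ 0.4282 -0.2835  0.0172] w=0.579 F [ 1.2 -1.7  0.9]
lifted t=5.2 [ 0.4273 -0.2823  0.1439] w=0.581 F [ 0.3  0.  -3.3]
down t=7.9 [0.4378 0.0791 0.0253] w=0.579 F [-0.8  1.  -2.8]
released t=9.7 [0.4373 0.079  0.1443] w=1.000 F [-0.  -0.6 -0.2]
(array([0.43665811, 0.07762367]), 0.024819334968924522, array([0.4364128, 0.0777859], dtype=float32), 573) (array([0.43739277, 0.07718782]), 0.05987026169896126, array([0.43646967, 0.07802326], dtype=float32), 1873)
(array([0.43943352, 0.08419193]), 0.027733465656638145, array([0.4391548, 0.0838759], dtype=float32), 416) (array([0.4392772 , 0.08313451]), 0.06043931469321251, array([0.45148194, 0.0992345 ], dtype=float32), 982)
end t=11.6 [ 0.4007 -0.3988  0.2   ] w=0.999 F [-0.8  0.5 -0.1]
```

The red jar is centred to about 1 mm in both cameras. Doing the other three.

Run:
```python
from h import *
for n in ("yellow","teal","purple"):
    print(n); pick(n); place(n)
go((.40,-.40),.2,90)
T=shot("top","pics/top2.png"); S=shot("scene","pics/scene2.png")
for n in CP:
  for p in (T,S):
    print(n,circ(p,CP[n],.05,.076,lambda h:h[...,1]>90,.066,.09)[:2], circ(p,CP[n],.085,.008,lambda h:(h[...,1]<60)&(h[...,2]>110),-.03,.03)[:2])
print([circ(p,(.538,.001),.04,.055,lambda h:h[...,1]>-1,.04,.08)[:2] for p in (T,S)])
st("end")
```

```text
yellow
at jar t=14.0 [ 0.429  -0.0713  0.0175] w=1.000 F [0.3 0.8 0.1]
closed t=14.8 [ 0.4287 -0.0713  0.0171] w=0.578 F [-0.4 -2.7  1.9]
lifted t=15.8 [ 0.4277 -0.0706  0.1441] w=0.578 F [-0.3  0.2 -3.5]
down t=18.4 [0.4558 0.2675 0.0253] w=0.574 F [-1.6  0.2 -3.7]
released t=20.1 [0.4554 0.2673 0.1441] w=0.998 F [ 0.5 -0.1 -0.5]
teal
at jar t=22.3 [0.6232 0.0975 0.0179] w=1.002 F [-0.7  0.8  0.1]
closed t=23.0 [0.6226 0.0972 0.0171] w=0.574 F [-0.5 -0.9  1.3]
lifted t=24.0 [0.6216 0.0976 0.1437] w=0.574 F [ 0.1  0.1 -3.5]
down t=26.2 [ 0.6078 -0.11    0.0253] w=0.578 F [ 0.7 -0.4 -3.5]
released t=28.0 [ 0.6073 -0.1098  0.144 ] w=1.000 F [-0.2 -0.  -0.5]
purple
at jar t=30.7 [0.6373 0.3072 0.0181] w=0.998 F [-0.6 -1.4 -0.6]
closed t=31.4 [0.6365 0.3071 0.0171] w=0.577 F [-0.5 -0.2  0.3]
lifted t=32.4 [0.6357 0.3067 0.1435] w=0.579 F [ 0.2 -0.1 -3.7]
down t=35.9 [ 0.6078 -0.2774  0.0253] w=0.576 F [ 1.1  0.4 -2.9]
released t=37.7 [ 0.6074 -0.2771  0.1439] w=1.001 F [ 0.2 -0.9 -1. ]
red (array([0.43665811, 0.07762367]), 0.024819334968924522) (array([0.43739277, 0.07718782]), 0.0598702
[... 321 characters left out ...]
74, 0.27081081]), 0.05972268432378769)
purple (array([ 0.60617882, -0.2762537 ]), 0.027135204523801804) (array([ 0.607943 , -0.2776269]), 0.06100991368293762)
purple (array([ 0.60783422, -0.27033648]), 0.028896091505885124) (array([ 0.60873431, -0.27280775]), 0.0614343099296093)
teal (array([ 0.60551023, -0.11061556]), 0.02573413960635662) (array([ 0.60775143, -0.1115434 ]), 0.060381244868040085)
teal (array([ 0.61075652, -0.10362351]), 0.027257315814495087) (array([ 0.60970443, -0.10594218]), 0.06060207635164261)
[(array([ 0.53503031, -0.00172991]), 0.021670173853635788), (array([0.54123288, 0.00418268]), 0.024637598544359207)]
end t=38.7 [ 0.4011 -0.3991  0.1994] w=0.999 F [-0.2 -0.4  0.1]
```

View pics/scene2.png

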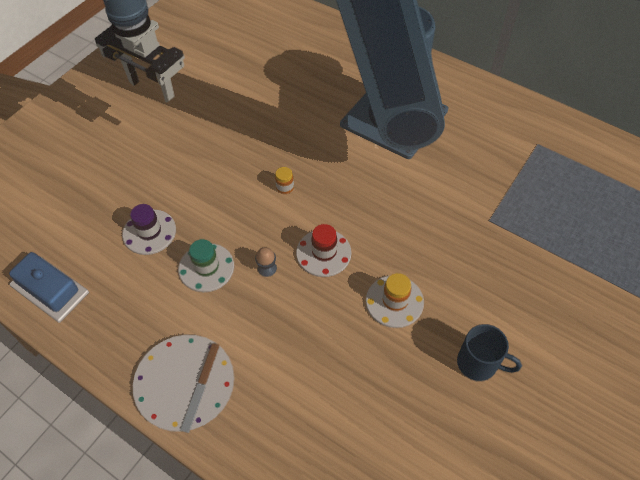

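Run:
```python
from h import *
env.hold(.5); st("pre"); print(env.finish_job())
```

```text
pre t=39.2 [ 0.4001 -0.3999  0.2   ] w=0.999 F [ 0.  -0.5 -0.4]
the job is handed in; nothing more can be done
None
```

All four jars now stand upright on the coasters that match their lids, and I handed the job in at about 39 s on the robot clock. The last scene picture shows purple at (145,222), teal at (204,258), red at (324,243) and yellow at (397,292).

- **Centring:** the last measurements put each jar within about 3 mm of its coaster's centre in both cameras.
- **Coasters and egg cup:** the coasters measured within about 2 mm of their start positions, and the egg cup's position was unchanged.
- **Mug and small yellow jar:** both look unmoved in the last picture; I did not measure them again.
- **Disagreement:** the two cameras differ by 4–7 mm, mostly in y, so I used their mean. The offset is much the same for a jar and its coaster, so it hardly affects the centring.
- **Failures:** none of the checks failed.

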